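# Card the grinding balls out of a tilted dish

## Task

Take the longest of the three upright grey cards and, holding it upright, press the dish's sprung front rim fully down with the card's lower edge, the card running along the rim and covering all of it except the narrow gap at its low end, by the tub. Keep it there until all three balls have rolled out through that gap into the tub, then put the card back down on the open bench, clear of the dish.

Things in the scene. Friction and masses are not known exactly. Their poses are not given: they have to be found in the camera images.
- card_centre (a point): Centre (half-way up) of the longest grey plastic card: a loose plate standing on edge on the bench, 85 mm long along its y, 12 mm thick along its x, 110 mm tall along z, 90 to 145 g; faces and ends alike. Grip it near its top: in use the balls behind it reach 60 mm above its lower edge. Two bystander cards of the same material, height and thickness are only 60 and 40 mm long.
- rim_press (a point): Where the middle of the card's lower edge must press: on the sprung rim's level shelf, 132 mm above the bench. +x points out of the dish, y along the rim. Card length along y, within 10 degrees; centre within -6 to +10 mm in x, 10 mm in y. The card then reaches the high (+y) side wall and leaves a 45 mm gap at the low (-y) end. This point moves down with the rim; shelf spans x -13 to 26, y -26 to 43 mm.
- rim (a joint): Downward travel of the sprung rim (m), upright dark steel plates closing the dish's open front and its low front corner: 0 up, 0.050 at its hard stop. Pushed from above it slides straight down against a spring (about 3 to 7 N) and springs back when let go. The balls come free once it is about 0.038 down; press it to about 0.045.
- dish: Fixed tilted steel dish on a stand; origin on the bench below the middle of its 130 mm wide open front (floor's front edge), axes as the rim's: +x out over the rim. The floor falls 8 degrees to the front and 13 degrees along the rim to -y, so balls gather at the low -y corner (floor edge 94 mm above the bench there, 123 mm at the +y end). Walls up to 180 mm high at the rear, 140 mm behind the rim.
- tub_in (a point): Centre of the inner floor, 3 mm above the bench, of the fixed open white plastic tub below the low corner of the rim; 130 (x) x 120 (y) mm outside, walls 3 mm, 40 mm high, axes as the rim's.
- ball1_center (a point): Centre of white ceramic grinding ball 1 (of three alike), 35 mm diameter, about 85 g, loose in the dish, lying in a row along the rim from the low corner.
- ball2_center (a point): Centre of white ceramic grinding ball 2 (of three alike), 35 mm diameter, about 85 g, loose in the dish, lying in a row along the rim from the low corner.
- ball3_center (a point): Centre of white ceramic grinding ball 3 (of three alike), 35 mm diameter, about 85 g, loose in the dish, lying in a row along the rim from the low corner.

How it is judged:
By the outcome, as a careful person would: the job done as asked, in the order asked, and still so for the second after the job is handed in, with the robot touching nothing.
It also fails if it takes over 53 s, if anything falls off the work surface, if the arm or the gripper's body presses on something with over 40 N, if the wrist force passes 120 N, or if a joint passes its speed limit or range.

## Robot

A 7-joint arm with a two-finger parallel gripper is mounted at the origin on the work surface. World frame = base frame: x ahead of the robot, y to its left, z up, the work surface at z = 0. Lengths are in m, angles in rad, forces in N, time in s.
With the tool pointing down it reaches from about 0.4 to 0.925 m from the base axis. Payload 4.1 kg.
Tool frame: the origin (TCP) lies midway between the tips of the shut fingers; the grasp point (between the pads) lies 19 mm behind it; z points along the fingers, y is the line along which they close (so a half turn about z gives the same grasp; the last joint's range is limited). The gripper opens to 85 mm and grips with 20 to 120 N. Pads are 22 mm wide; open, the fingers measure 114 mm over their backs; the gripper's body (76 mm by 85 mm) begins 54 mm behind the grasp point. The pads swing forward as they close: fully open they stand 13 mm farther back than shut.
Start: joints at [-1.328, 0.398, 0.045, 1.537, -0.019, 1.207, -0.051], TCP at [0.218, 0.612, 0.231] pointing down, gripper open.
Joint ranges: [-2.82, 2.82], [-0.49, 2.23], [-1.37, 1.46], [0, 2.46], [-1.36, 4.5], [0.23, 2], [-2.94, 2.94]. Speed limits (rad/s): [2.57, 2.57, 3.14, 3.14, 3.14, 3.14, 3.14].

## Interface

Orientations are given as a unit quaternion [x, y, z, w].
In Python, from station import * gives the robot as it stands.
- The arm moves only by the shell command python3 -m jog 'ROWS' [FORCE]. ROWS is JSON, a list of rows, each an object of numbers: "tx", "ty", "tz": the shift along the tool's x, y, z in m; "ax", "ay", "az": the turn, a rotation vector about the tool's x, y, z in degrees; "jaw": the opening, from 0 (shut) to 1 (fully open). A call has 1 to 10 rows; each row shifts and turns the commanded pose from where the row before left it, along the tool's axes as they then stand; what a row does not reach is not made up. A row lasts 1/8 s, in which the tool goes at most 62.5 mm and 10.7 degrees, less where a joint would pass 70% of its speed; a pose out of reach is approached as far as the arm can. A call with a gripper value outside its range is refused whole. The fingers move at their own pace and stop on an object; FORCE is the grip in N (left out, the last holds). Time passes only in rows, so rows that do not move let the fingers close. It gives the time, the measured TCP pose, the force, the opening and the grip force at its end, in the units of the state.
- observe(): the state, without advancing time (a new reading comes with each control period).
- grab_frame(name): name is "scene" or "top" or "wrist"; returns a dict with "frame" (480x640x3 uint8, red, green, blue), "depth" (480x640 float32, m along the optical axis (not along the pixel's ray), 0 where there is no reading), "fx", "fy", "cx", "cy" (pixels), "k1" (the pictures are not rectified: a ray, as slopes to the right and down, at radius r is drawn at 1 + k1 r^2 times it, then the intrinsics apply), "world_to_cam" (4x4, takes a point from world to camera coordinates); the wrist camera has in their place "hand_eye" (4x4, takes a point from camera to tool coordinates, whose origin is the TCP and whose axes are the flange's). Camera axes: x right, y down, z forward; pixel columns grow to the right and rows downward; lengths in m; the calibration is good to about 2 mm. A picture is of the moment at which its call begins: read the wrist's pose just before it.
- finish_job(): hands the job in; it is judged then, once.
The state is a dict: "t": time; "joints": joint angles; "dq": joint speeds; "joint_torque": joint torques, N m; "eef_pos": TCP position; "tcp_rot": TCP orientation; "force": force on the tool from outside, world axes, zero at the start; "ft_torque": the same for the moment, N m; "gripper_width": finger opening in m; "gripper_force": force on a finger pad.
Only numpy, scipy, OpenCV 4.12 (cv2) and the standard library are available. Lean on these libraries where they do the work, as an engineer would, in place of code of your own. Each camera call takes 0.05 s, during which the arm holds its last target. There are 200 camera calls.

## Working session

There is one attempt and no reset: what is moved stays moved. The work goes in short steps, Python scripts to look and compute and a shell command to move; the robot and the scene stay as the last step left them, time stands still between calls to the robot, and variables do not carry over. Pictures are saved under pics/ and viewed, at most 10 in all, crops included, and the job is handed in when it is done.

```bash
mkdir -p pics; ls; cat > h.py <<'E'
import numpy as np, cv2, pickle
from station import *
from scipy.spatial.transform import Rotation as R
def snap(n):
    s=observe(); f=grab_frame(n)
    if 'hand_eye' in f:
        T=np.eye(4);T[:3,:3]=R.from_quat(s['tcp_rot']).as_matrix();T[:3,3]=s['eef_pos']
        f['c2w']=T@f['hand_eye']
    else: f['c2w']=np.linalg.inv(f['world_to_cam'])
    return f
def slopes(f,u,v):
    K=np.array([[f['fx'],0,f['cx']],[0,f['fy'],f['cy']],[0,0,1.]])
    p=cv2.undistortPoints(np.stack([np.ravel(u),np.ravel(v)],1).astype(float).reshape(-1,1,2),K,np.array([f['k1'],0,0,0,0.]))
    return p.reshape(-1,2)
def pts(f,u,v):
    s=slopes(f,u,v);d=f['depth'][np.ravel(v).astype(int),np.ravel(u).astype(int)]
    P=np.c_[s*d[:,None],d]
    return P@f['c2w'][:3,:3].T+f['c2w'][:3,3], d>0
def plane(f,u,v,z):
    s=slopes(f,u,v);D=np.c_[s,np.ones(len(s))]@f['c2w'][:3,:3].T;o=f['c2w'][:3,3]
    return o+D*((z-o[2])/D[:,2])[:,None]
E
python3 - <<'E'
from h import *
for n in ['scene','top']:
    f=snap(n); cv2.imwrite(f'pics/{n}0.png',f['frame'][...,::-1]); pickle.dump(f,open(n+'0.pkl','wb'))
    print(n,f['c2w'].round(3).tolist(),f['fx'],f['k1'],(f['depth']>0).mean())
print(observe())
E
```

```text
pics
scene [[0.511, 0.546, -0.664, 1.176], [0.86, -0.318, 0.4, -0.414], [0.008, -0.775, -0.632, 0.69], [0.0, 0.0, 0.0, 1.0]] 609.2654012779271 -0.058915257637035916 0.9958626302083333
top [[-0.007, -0.988, 0.155, 0.422], [-1.0, 0.007, -0.002, -0.046], [0.001, -0.155, -0.988, 0.77], [0.0, 0.0, 0.0, 1.0]] 441.029292170926 0.03468126255097558 0.995791015625
{'t': 0.1, 'joints': array([-1.32801562,  0.3991186 ,  0.04506067,  1.53773888, -0.01874389,
        1.20688485, -0.05069501]), 'dq': array([ 0.0004196 , -0.00092927,  0.00015762, -0.00245273,  0.00064123,
        0.0010006 , -0.00033688]), 'joint_torque': array([ 3.40441606e-03, -4.76263225e+01,  1.36990506e+00, -2.54947829e+01,
        1.20024715e-02,  5.06224955e-03, -2.33117777e-05]), 'eef_pos': array([0.21764751, 0.61188701, 0.23037418]), 'tcp_rot': array([ 1.70020723e-01,  9.85440109e-01, -8.57584720e-04, -1.02973275e-04]), 'force': array([0.5767411 , 0.02874619, 0.22564057]), 'ft_torque': array([0.02086578, 0.02118983, 0.05137421]), 'gripper_force': 0.0, 'gripper_width': 0.08545507513999914}
```

View pics/scene0.png

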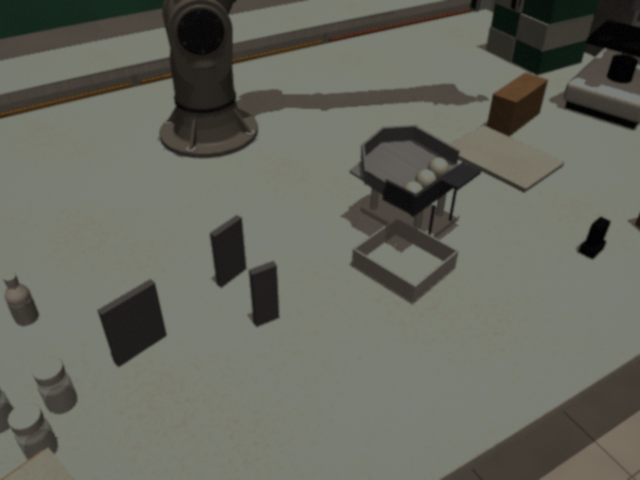

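View pics/top0.png

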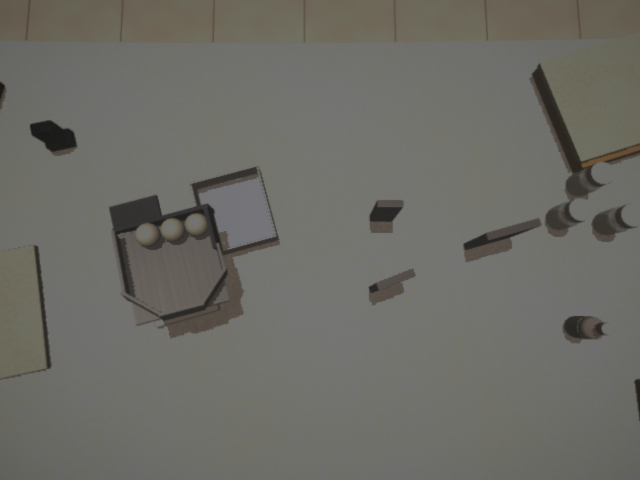

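Scene: the longest card is at top-view (500,235). The dish is at (170,260), with the dark shelf at (137,212), balls at (148,235), (172,230) and (196,224), and the tub at (235,210). Next I measure these.

```bash
python3 - <<'E'
from h import *
V,U=np.mgrid[0:480,0:640]
f=pickle.load(open('top0.pkl','rb'));P,ok=pts(f,U,V);P=P.reshape(480,640,3)
g=f['frame'].max(2)
def rect(m,z,name):
    m=m.astype(np.uint8);n,l,st,_=cv2.connectedComponentsWithStats(m)
    for i in range(1,n):
        if st[i,4]<40: continue
        v,u=np.where(l==i);q=plane(f,u,v,z)[:,:2].astype(np.float32)
        r=cv2.minAreaRect(q*1000);b=P[l==i]
        print(name,st[i].tolist(),'c',np.round(r[0],1),'size',np.round(r[1],1),'ang',round(r[2],1),'box',cv2.boxPoints(r).round(0).tolist(),'zmed',np.median(b[:,2]).round(4),'gray',np.median(g[l==i]))
z=P[...,2]
m=(z>.098)&(z<.122); m[:,:330]=0; rect(m,.11,'card')
s=(z>.122)&(z<.142)&(g<60); s[:,280:]=0; s[:190]=0;s[330:]=0; rect(s,.132,'shelf')
t=(z>.03)&(z<.05); t[:,:180]=0;t[:,300:]=0; t[:150]=0;t[300:]=0; rect(t,.04,'tub')
w=(g>100)&(z>.10)&(U<290)&(U>90)&(V>180)&(V<330)
rect(w,.135,'ball')
print(np.percentile(g[180:300,100:240],[5,50,95]))
# scene view shelf & card tops
f=pickle.load(open('scene0.pkl','rb'));P,ok=pts(f,U,V);P=P.reshape(480,640,3);z=P[...,2];g=f['frame'].max(2)
rect((z>.105)&(z<.118)&(U<330)&(V>200)&(P[...,0]>.3)&(U>90),.11,'cardS')
rect((z>.125)&(z<.14)&(g<60)&(U>370)&(U<500)&(V>140)&(V<220),.132,'shelfS')
E
```

```text
card [376, 200, 27, 9, 239] c [ 581.8 -150.2] size [40.1 12.6] ang 89.6 box [[575.0, -170.0], [588.0, -170.0], [588.0, -130.0], [576.0, -130.0]] zmed 0.1098 gray 83.0
card [484, 218, 58, 24, 481] c [ 541.  -334.9] size [12.4 89.1] ang 15.7 box [[523.0, -294.0], [547.0, -379.0], [559.0, -376.0], [535.0, -290.0]] zmed 0.1102 gray 75.0
card [375, 269, 41, 22, 327] c [ 466.8 -155.6] size [11.8 61.1] ang 21.2 box [[450.0, -129.0], [472.0, -186.0], [483.0, -182.0], [461.0, -125.0]] zmed 0.1105 gray 84.0
shelf [110, 196, 108, 53, 1712] c [556.3 183.6] size [164.2  63.3] ang 80.8 box [[512.0, 108.0], [574.0, 98.0], [601.0, 260.0], [538.0, 270.0]] zmed 0.1319 gray 51.0
shelf [145, 230, 16, 17, 42] c [524.7 197. ] size [ 9.7 30.2] ang 51.1 box [[510.0, 203.0], [533.0, 184.0], [540.0, 191.0], [516.0, 210.0]] zmed 0.1345 gray 54.5
shelf [117, 236, 17, 60, 305] c [488.6 235.9] size [89.8  9.7] ang 14.5 box [[444.0, 229.0], [446.0, 220.0], [533.0, 243.0], [531.0, 252.0]] zmed 0.132 gray 55.0
shelf [162, 270, 65, 50, 204] c [436.  128.7] size [ 24.6 111.9] ang 37.9 box [[392.0, 165.0], [461.0, 77.0
[... 1506 characters left out ...]
], [596.0, -131.0]] zmed 0.1081 gray 67.0
cardS [97, 279, 59, 37, 499] c [ 546.8 -334.7] size [17.2 86.5] ang 16.9 box [[526.0, -296.0], [551.0, -379.0], [568.0, -374.0], [542.0, -291.0]] zmed 0.1087 gray 67.0
shelfS [371, 141, 22, 10, 54] c [417.9 168.3] size [15.4 51.2] ang 7.7 box [[407.0, 193.0], [414.0, 142.0], [429.0, 144.0], [422.0, 195.0]] zmed 0.1335 gray 41.0
shelfS [412, 141, 47, 23, 259] c [486.5 242.7] size [97.7 23.7] ang 12.1 box [[436.0, 244.0], [441.0, 221.0], [537.0, 241.0], [532.0, 264.0]] zmed 0.1335 gray 35.0
shelfS [371, 162, 110, 38, 953] c [558.3 174.4] size [187.5  84. ] ang 73.3 box [[491.0, 97.0], [572.0, 73.0], [625.0, 252.0], [545.0, 276.0]] zmed 0.1305 gray 40.0
```

```bash
python3 - <<'E'
from h import *
f=pickle.load(open('top0.pkl','rb'))
c=f['frame'][180:340,90:290][...,::-1]
cv2.imwrite('pics/crop.png',cv2.convertScaleAbs(cv2.resize(c,None,fx=4,fy=3.75,interpolation=cv2.INTER_CUBIC),alpha=1.8))
V,U=np.mgrid[0:480,0:640]
P,ok=pts(f,U,V);P=P.reshape(480,640,3);a=np.radians(15.3);g=f['frame'].max(2)
ex=np.array([np.cos(a),np.sin(a)]);ey=np.array([-ex[1],ex[0]])
m=(abs(P[...,2]-.132)<.006)&(g<62)&(U<175)&(U>100)&(V>190)&(V<245)
v,u=np.where(m);q=plane(f,u,v,.132)[:,:2]*1000
X=q@ex;Y=q@ey
hx,e=np.histogram(X,np.arange(X.min(),X.max()+3,3));print('X',list(zip(e.round(0),hx)))
hy,e=np.histogram(Y,np.arange(Y.min(),Y.max()+3,3));print('Y',list(zip(e.round(0),hy)))
print('tub',np.array([590.8,103.9])@ex,np.array([590.8,103.9])@ey)
for b in ([549.8,139.3],[542.6,174.5],[534.4,210.4]): print(np.array(b)@ex,np.array(b)@ey)
E
```

```text
X [(np.float64(551.0), np.int64(7)), (np.float64(554.0), np.int64(8)), (np.float64(557.0), np.int64(6)), (np.float64(560.0), np.int64(4)), (np.float64(563.0), np.int64(5)), (np.float64(566.0), np.int64(7)), (np.float64(569.0), np.int64(4)), (np.float64(572.0), np.int64(4)), (np.float64(575.0), np.int64(3)), (np.float64(578.0), np.int64(3)), (np.float64(581.0), np.int64(1)), (np.float64(584.0), np.int64(78)), (np.float64(587.0), np.int64(117)), (np.float64(590.0), np.int64(112)), (np.float64(593.0), np.int64(97)), (np.float64(596.0), np.int64(97)), (np.float64(599.0), np.int64(96)), (np.float64(602.0), np.int64(96)), (np.float64(605.0), np.int64(96)), (np.float64(608.0), np.int64(96)), (np.float64(611.0), np.int64(96)), (np.float64(614.0), np.int64(97)), (np.float64(617.0), np.int64(95)), (np.float64(620.0), np.int64(96)), (np.float64(623.0), np.int64(33))]
Y [(np.float64(16.0), np.int64(10)), (np.float64(19.0), np.int64(9)), (np.float64(22.0), np.int64(9)), (np.float64(25.0), np.int64(9)), (np.float64(28.0), np.int64(8)), (np.float64(31.0), np.int64(9)), (np.float64(34.0), np.int64(4
[... 274 characters left out ...]
), (np.float64(61.0), np.int64(49)), (np.float64(64.0), np.int64(51)), (np.float64(67.0), np.int64(51)), (np.float64(70.0), np.int64(53)), (np.float64(73.0), np.int64(57)), (np.float64(76.0), np.int64(52)), (np.float64(79.0), np.int64(55)), (np.float64(82.0), np.int64(56)), (np.float64(85.0), np.int64(54)), (np.float64(88.0), np.int64(55)), (np.float64(91.0), np.int64(53)), (np.float64(94.0), np.int64(55)), (np.float64(97.0), np.int64(57)), (np.float64(100.0), np.int64(68)), (np.float64(103.0), np.int64(33)), (np.float64(106.0), np.int64(1))]
tub 597.2769327162694 -55.67868214177709
567.0711845282738 -10.714554479790763
569.4147024741588 25.137752609674436
570.9783741365617 61.92912294202546
```

View pics/crop.png

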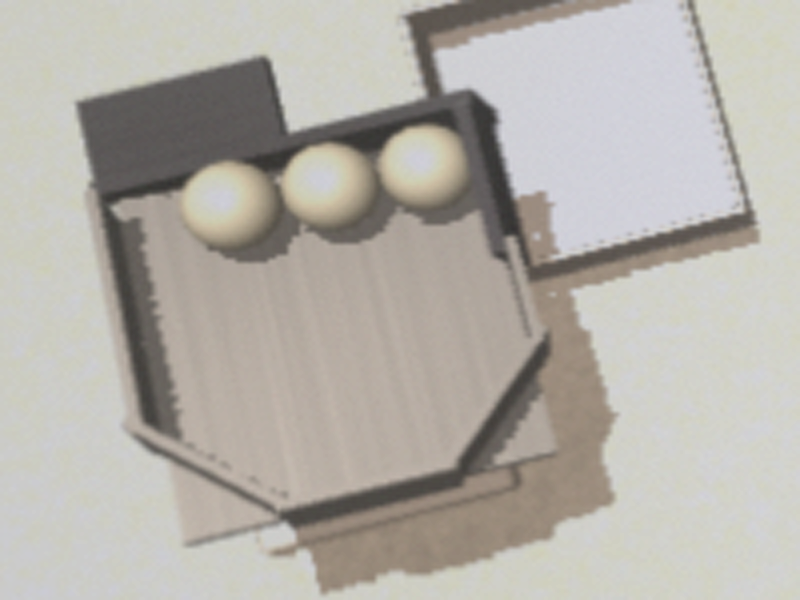

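The crop shows the shelf as a dark rectangle in the upper left, spanning about (80,60)–(285,185) in crop pixels, with the balls behind the rim. That puts rim_press at about (0.560, 0.217) with yaw 15.3°. The card is at about (0.543, -0.335) with yaw 15.7°. Both are in reach and their sizes match.

```bash
python3 -m jog '[{"tx":-0.0357,"ty":-0.031,"tz":-0.005},{"tx":-0.0357,"ty":-0.031,"tz":-0.005},{"tx":-0.0357,"ty":-0.031,"tz":-0.005},{"tx":-0.0357,"ty":-0.031,"tz":-0.005},{"tx":-0.0357,"ty":-0.031,"tz":-0.005},{"tx":-0.0357,"ty":-0.031,"tz":-0.005},{"tx":-0.0357,"ty":-0.031,"tz":-0.005},{"tx":-0.0357,"ty":-0.031,"tz":-0.005},{"tx":-0.0357,"ty":-0.031,"tz":-0.005},{"tx":-0.0357,"ty":-0.031,"tz":-0.005}]' && python3 -m jog '[{"tx":-0.0266,"ty":-0.0473,"tz":0.002},{"tx":-0.0266,"ty":-0.0473,"tz":0.002},{"tx":-0.0266,"ty":-0.0473,"tz":0.002},{"tx":-0.0266,"ty":-0.0473,"tz":0.002},{"tx":-0.0266,"ty":-0.0473,"tz":0.002},{"tx":-0.0266,"ty":-0.0473,"tz":0.002},{"tx":-0.0266,"ty":-0.0473,"tz":0.002},{"tx":-0.0266,"ty":-0.0473,"tz":0.002},{"tx":-0.0266,"ty":-0.0473,"tz":0.002},{"tx":-0.0266,"ty":-0.0473,"tz":0.002}]' && python3 -m jog '[{"az":9.1},{"az":9.1},{"az":9.1},{"az":9.1},{"az":9.1},{"az":9.1},{}]'
cat >> h.py <<'E'
def rel(x,y,z,yaw):
    "tool shifts to go to world x,y,z with tool y at yaw deg (mod 180)"
    s=observe();M=R.from_quat(s['tcp_rot']).as_matrix();p=s['eef_pos']
    ya=np.degrees(np.arctan2(M[1,1],M[0,1]))
    d=(ya-yaw+90)%180-90
    print('t',round(s['t'],2),'p',p.round(4),'yaw',round(ya,2),'tilt',M[2].round(4),'F',s['force'].round(1),'w',round(s['gripper_width'],4),'gf',round(s['gripper_force'],1),'j7',s['joints'].round(2)[-1])
    print('shift',(M.T@(np.array([x,y,z])-p)).round(4),'az',round(d,2))
E
python3 - <<'E'
from h import *
rel(.543,-.335,.074,15.7)
f=snap('wrist');cv2.imwrite('pics/w1.png',f['frame'][...,::-1])
V,U=np.mgrid[0:480,0:640];P,ok=pts(f,U,V);P=P.reshape(480,640,3)
m=(abs(P[...,2]-.11)<.008)&(np.linalg.norm(P[...,:2]-[.543,-.335],axis=2)<.06)
v,u=np.where(m);q=plane(f,u,v,.11)[:,:2].astype(np.float32)*1000
print(len(u),cv2.minAreaRect(q))
E
```

```text
t 0.1 p [0.2176 0.6119 0.2304] yaw 70.42 tilt [-1.0e-04 -1.7e-03 -1.0e+00] F [0.6 0.  0.2] w 0.0855 gf 0.0 j7 -0.05
shift [-0.6238 -0.7828  0.1578] az 54.72schema error: expected keys tx, ty, tz, ax, ay, az, jaw
Traceback (most recent call last):
  File "h.py", line 20, in plane
    s=slopes(f,u,v);D=np.c_[s,np.ones(len(s))]@f['c2w'][:3,:3].T;o=f['c2w'][:3,3]
  File "h.py", line 13, in slopes
    p=cv2.undistortPoints(np.stack([np.ravel(u),np.ravel(v)],1).astype(float).reshape(-1,1,2),K,np.array([f['k1'],0,0,0,0.]))
cv2.error: OpenCV(4.12.0) /io/opencv/modules/calib3d/src/undistort.dispatch.cpp:347: error: (-215:Assertion failed) CV_IS_MAT(_src) && CV_IS_MAT(_dst) && (_src->rows == 1 || _src->cols == 1) && (_dst->rows == 1 || _dst->cols == 1) && _src->cols + _src->rows - 1 == _dst->rows + _dst->cols - 1 && (CV_MAT_TYPE(_src->type) == CV_32FC2 || CV_MAT_TYPE(_src->type) == CV_64FC2) && (CV_MAT_TYPE(_dst->type) == CV_32FC2 || CV_MAT_TYPE(_dst->type) == CV_64FC2) in function 'cvUndistortPointsInternal'
```

View pics/w1.png

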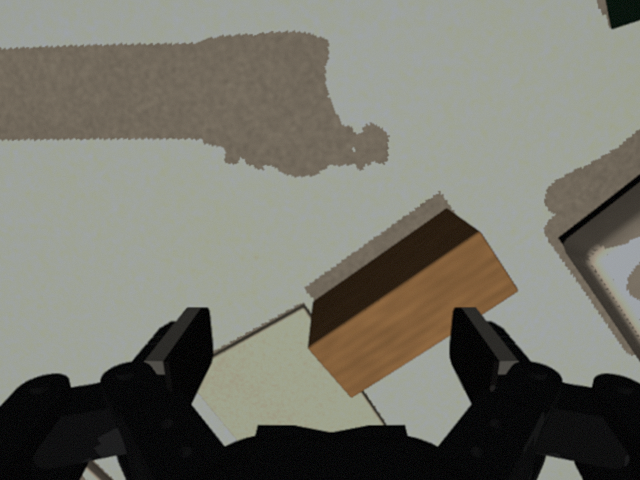

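The arm did not move, because every row needs all seven keys. The wrist picture shows the start area, with a brown box around (410,300).

```bash
python3 -m jog '[{"tx":-0.0357,"ty":-0.031,"tz":-0.005,"ax":0,"ay":0,"az":0,"jaw":1},{"tx":-0.0357,"ty":-0.031,"tz":-0.005,"ax":0,"ay":0,"az":0,"jaw":1},{"tx":-0.0357,"ty":-0.031,"tz":-0.005,"ax":0,"ay":0,"az":0,"jaw":1},{"tx":-0.0357,"ty":-0.031,"tz":-0.005,"ax":0,"ay":0,"az":0,"jaw":1},{"tx":-0.0357,"ty":-0.031,"tz":-0.005,"ax":0,"ay":0,"az":0,"jaw":1},{"tx":-0.0357,"ty":-0.031,"tz":-0.005,"ax":0,"ay":0,"az":0,"jaw":1},{"tx":-0.0357,"ty":-0.031,"tz":-0.005,"ax":0,"ay":0,"az":0,"jaw":1},{"tx":-0.0357,"ty":-0.031,"tz":-0.005,"ax":0,"ay":0,"az":0,"jaw":1},{"tx":-0.0357,"ty":-0.031,"tz":-0.005,"ax":0,"ay":0,"az":0,"jaw":1},{"tx":-0.0357,"ty":-0.031,"tz":-0.005,"ax":0,"ay":0,"az":0,"jaw":1}]' && python3 -m jog '[{"tx":-0.0266,"ty":-0.0473,"tz":0.002,"ax":0,"ay":0,"az":0,"jaw":1},{"tx":-0.0266,"ty":-0.0473,"tz":0.002,"ax":0,"ay":0,"az":0,"jaw":1},{"tx":-0.0266,"ty":-0.0473,"tz":0.002,"ax":0,"ay":0,"az":0,"jaw":1},{"tx":-0.0266,"ty":-0.0473,"tz":0.002,"ax":0,"ay":0,"az":0,"jaw":1},{"tx":-0.0266,"ty":-0.0473,"tz":0.002,"ax":0,"ay":0,"az":0,"jaw":1},{"tx":-0.0266,"ty":-0.0473,"tz":0.002,"ax":0,"ay":0,"az":0,"jaw":1},{"tx":-0.0266,"ty":-0.0473,"tz":0.002,"ax":0,"ay":0,"az":0,"jaw":1},{"tx":-0.0266,"ty":-0.0473,"tz":0.002,"ax":0,"ay":0,"az":0,"jaw":1},{"tx":-0.0266,"ty":-0.0473,"tz":0.002,"ax":0,"ay":0,"az":0,"jaw":1},{"tx":-0.0266,"ty":-0.0473,"tz":0.002,"ax":0,"ay":0,"az":0,"jaw":1}]' && python3 -m jog '[{"tx":0,"ty":0,"tz":0,"ax":0,"ay":0,"az":9.1,"jaw":1},{"tx":0,"ty":0,"tz":0,"ax":0,"ay":0,"az":9.1,"jaw":1},{"tx":0,"ty":0,"tz":0,"ax":0,"ay":0,"az":9.1,"jaw":1},{"tx":0,"ty":0,"tz":0,"ax":0,"ay":0,"az":9.1,"jaw":1},{"tx":0,"ty":0,"tz":0,"ax":0,"ay":0,"az":9.1,"jaw":1},{"tx":0,"ty":0,"tz":0,"ax":0,"ay":0,"az":9.1,"jaw":1},{"tx":0,"ty":0,"tz":0,"ax":0,"ay":0,"az":0,"jaw":1}]'
python3 - <<'E'
from h import *
rel(.543,-.335,.074,15.7)
f=snap('wrist');cv2.imwrite('pics/w2.png',f['frame'][...,::-1])
V,U=np.mgrid[0:480,0:640];P,ok=pts(f,U,V);P=P.reshape(480,640,3)
m=(abs(P[...,2]-.11)<.008)&(np.linalg.norm(P[...,:2]-[.543,-.335],axis=2)<.06)
v,u=np.where(m);print(len(u))
if len(u): print(cv2.minAreaRect(plane(f,u,v,.11)[:,:2].astype(np.float32)*1000), np.median(P[m],0))
E
```

```text
t: 1.4
eef_pos: [0.4507, 0.1992, 0.2814]
tcp_rot: [0.17, 0.985, 0.0, -0.0]
force: [0.5, -0.4, 0.5]
gripper_width: 0.0854
gripper_force: 0.0
t: 2.65
eef_pos: [0.5428, -0.3353, 0.2608]
tcp_rot: [0.17, 0.986, 0.0, -0.0]
force: [0.6, 0.8, 0.6]
gripper_width: 0.0858
gripper_force: 0.0
t: 3.52
eef_pos: [0.5424, -0.3337, 0.2608]
tcp_rot: [0.602, 0.798, -0.0, -0.0]
force: [-0.2, 0.3, -0.6]
gripper_width: 0.0851
gripper_force: 0.0
t 3.52 p [ 0.5424 -0.3337  0.2608] yaw 15.94 tilt [ 4.e-04 -8.e-04 -1.e+00] F [-0.2  0.3 -0.6] w 0.0851 gf 0.0 j7 1.1
shift [-0.0015  0.0004  0.1868] az 0.24
1794
((541.24267578125, -335.6642150878906), (11.614768028259277, 85.2102279663086), 15.660527229309082) [ 0.54055279 -0.33395348  0.11011855]
```

View pics/w2.png

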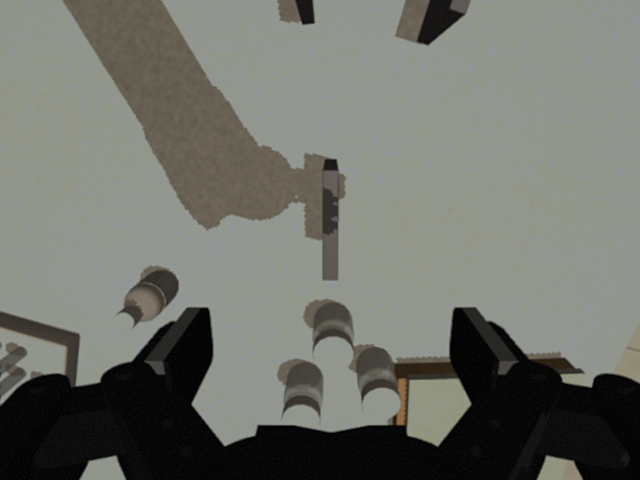

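The wrist view shows the card as a thin vertical strip at (330,160–280). It measures 85.2×11.6 mm, which confirms it is the longest, with centre (0.5412, -0.3357). Now I descend and grip.

```bash
python3 -m jog '[{"tx":-0.0016,"ty":-0.0017,"tz":0.03,"ax":0,"ay":0,"az":0.25,"jaw":1},{"tx":0,"ty":0,"tz":0.04,"ax":0,"ay":0,"az":0,"jaw":1},{"tx":0,"ty":0,"tz":0.04,"ax":0,"ay":0,"az":0,"jaw":1},{"tx":0,"ty":0,"tz":0.04,"ax":0,"ay":0,"az":0,"jaw":1},{"tx":0,"ty":0,"tz":0.025,"ax":0,"ay":0,"az":0,"jaw":1},{"tx":0,"ty":0,"tz":0.012,"ax":0,"ay":0,"az":0,"jaw":1},{"tx":0,"ty":0,"tz":0,"ax":0,"ay":0,"az":0,"jaw":1}]' && python3 -m jog '[{"tx":0,"ty":0,"tz":0,"ax":0,"ay":0,"az":0,"jaw":0},{"tx":0,"ty":0,"tz":0,"ax":0,"ay":0,"az":0,"jaw":0},{"tx":0,"ty":0,"tz":0,"ax":0,"ay":0,"az":0,"jaw":0},{"tx":0,"ty":0,"tz":0,"ax":0,"ay":0,"az":0,"jaw":0},{"tx":0,"ty":0,"tz":0,"ax":0,"ay":0,"az":0,"jaw":0},{"tx":0,"ty":0,"tz":0,"ax":0,"ay":0,"az":0,"jaw":0},{"tx":0,"ty":0,"tz":0,"ax":0,"ay":0,"az":0,"jaw":0},{"tx":0,"ty":0,"tz":0,"ax":0,"ay":0,"az":0,"jaw":0}]' 100
```

```text
t: 4.45
eef_pos: [0.5411, -0.3359, 0.074]
tcp_rot: [0.604, 0.797, 0.0, -0.0]
force: [-0.0, 0.0, 0.3]
gripper_width: 0.0854
gripper_force: 0.0
t: 5.45
eef_pos: [0.5417, -0.3362, 0.0748]
tcp_rot: [0.605, 0.796, 0.0, 0.0]
force: [1.1, -0.1, 5.3]
gripper_width: 0.0104
gripper_force: 97.7
```

```bash
python3 -m jog '[{"tx":0,"ty":0,"tz":-0.02,"ax":0,"ay":0,"az":0,"jaw":0},{"tx":0,"ty":0,"tz":-0.04,"ax":0,"ay":0,"az":0,"jaw":0},{"tx":0,"ty":0,"tz":-0.05,"ax":0,"ay":0,"az":0,"jaw":0},{"tx":0,"ty":0,"tz":-0.05,"ax":0,"ay":0,"az":0,"jaw":0},{"tx":0,"ty":0,"tz":-0.03,"ax":0,"ay":0,"az":0,"jaw":0},{"tx":0.025,"ty":0.008,"tz":0,"ax":0,"ay":0,"az":0.2,"jaw":0},{"tx":0.045,"ty":0.014,"tz":0,"ax":0,"ay":0,"az":0,"jaw":0},{"tx":0.05,"ty":0.0155,"tz":0,"ax":0,"ay":0,"az":0,"jaw":0},{"tx":0.05,"ty":0.0155,"tz":0,"ax":0,"ay":0,"az":0,"jaw":0},{"tx":0.05,"ty":0.0155,"tz":0,"ax":0,"ay":0,"az":0,"jaw":0}]' && python3 -m jog '[{"tx":0.05,"ty":0.0155,"tz":0,"ax":0,"ay":0,"az":0,"jaw":0},{"tx":0.05,"ty":0.0155,"tz":0,"ax":0,"ay":0,"az":0,"jaw":0},{"tx":0.05,"ty":0.0155,"tz":0,"ax":0,"ay":0,"az":0,"jaw":0},{"tx":0.05,"ty":0.0155,"tz":0,"ax":0,"ay":0,"az":0,"jaw":0},{"tx":0.05,"ty":0.0155,"tz":0,"ax":0,"ay":0,"az":0,"jaw":0},{"tx":0.04,"ty":0.013,"tz":0,"ax":0,"ay":0,"az":0,"jaw":0},{"tx":0.0176,"ty":0.0075,"tz":0,"ax":0,"ay":0,"az":0,"jaw":0},{"tx":0,"ty":0,"tz":0,"ax":0,"ay":0,"az":0,"jaw":0}]'
python3 - <<'E'
from h import *
rel(.5615,.217,.265,15.3)
for n in ('top','scene'):
    f=snap(n); pickle.dump(f,open(n+'1.pkl','wb'))
    c=f['frame'][120:300,60:300] if n=='top' else f['frame'][60:300,320:560]
    cv2.imwrite(f'pics/{n}1.png',cv2.convertScaleAbs(cv2.resize(c[...,::-1],None,fx=2.5,fy=2.5),alpha=1.7))
f=snap('wrist');cv2.imwrite('pics/w3.png',f['frame'][...,::-1])
E
```

```text
t: 6.7
eef_pos: [0.548, -0.1045, 0.2646]
tcp_rot: [0.607, 0.795, -0.0, -0.0]
force: [0.2, 0.6, -1.3]
gripper_width: 0.0108
gripper_force: 97.4
t: 7.7
eef_pos: [0.5617, 0.2169, 0.2642]
tcp_rot: [0.606, 0.796, -0.001, 0.0]
force: [-0.5, -0.5, -2.4]
gripper_width: 0.0109
gripper_force: 97.5
t 7.7 p [0.5617 0.2169 0.2642] yaw 15.44 tilt [-1.1e-03 -7.0e-04 -1.0e+00] F [-0.5 -0.5 -2.4] w 0.0109 gf 97.5 j7 0.12
shift [ 0.0002 -0.0002 -0.0008] az 0.14
```

View pics/scene1.png

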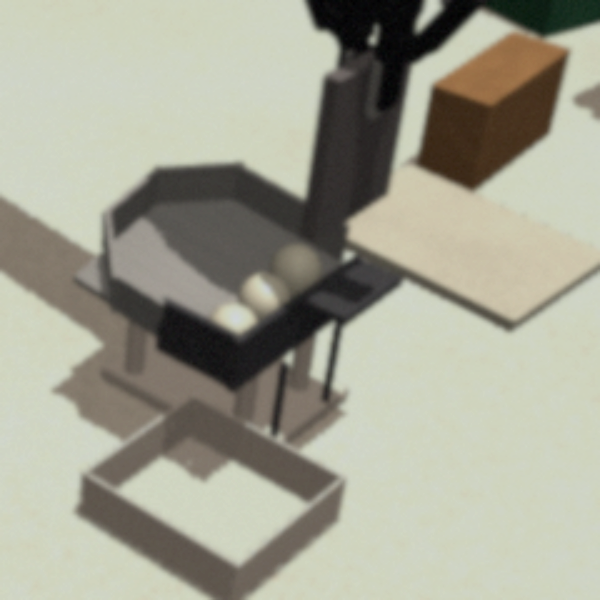

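View pics/w3.png

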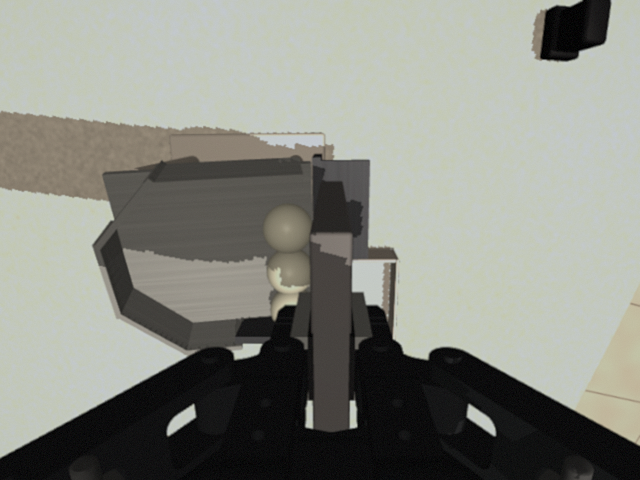

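The scene view shows the card held upright above the shelf. The wrist view shows the shelf at (340,160–230) and the balls at (288,230), behind the card. I'll check the shelf position numerically from the wrist before pressing.

```bash
python3 - <<'E'
from h import *
f=snap('wrist');V,U=np.mgrid[0:480,0:640];P,ok=pts(f,U,V);P=P.reshape(480,640,3)
a=np.radians(15.3);ex=np.array([np.cos(a),np.sin(a)]);ey=np.array([-ex[1],ex[0]])
m=(abs(P[...,2]-.132)<.004)&(V<260)&(U>300)&(U<385)&(V>140)
q=plane(f,U[m],V[m],.132)[:,:2]*1000;X=q@ex;Y=q@ey
print(len(X),'X',np.percentile(X,[1,99]),'Y',np.percentile(Y,[1,99]),'expect X 584.7..623.7 Y ..104', np.array([561.7,216.9])@ex,np.array([561.7,216.9])@ey)
r=cv2.minAreaRect(q.astype(np.float32));print(r)
# card top near edge in hand
m=(abs(P[...,2]-.300)<.006)&(V>200)&(U>290)&(U<380)
q=plane(f,U[m],V[m],.300)[:,:2]*1000;print('card',np.percentile(q@ex,[2,98]),np.percentile(q@ey,[2,98]))
# card bottom far corner
m=(abs(P[...,2]-.195)<.008)&(U>290)&(U<380)
if m.any(): print('low',np.median(P[m],0),(P[m][:,:2]*1000@ex).min(),(P[m][:,:2]*1000@ex).max(),P[...,2][(U>315)&(U<345)&(V>170)&(V<235)&(P[...,2]>.15)].min())
E
```

```text
3053 X [579.26768875 623.56859794] Y [ 37.12133045 106.27943212] expect X 584.7..623.7 Y ..104 599.0259664852347 60.995011897946426
((559.7693481445312, 228.1106414794922), (47.2702522277832, 71.8256607055664), 15.174826622009277)
card [589.41058831 606.8075147 ] [ 36.06286517 100.21404932]
low [0.55045708 0.25411014 0.19881835] 592.1653175351262 603.83766343965 0.19110196168125215
```

```bash
python3 -m jog '[{"tx":0.001,"ty":0,"tz":0.03,"ax":0,"ay":0,"az":0,"jaw":0},{"tx":0,"ty":0,"tz":0.02,"ax":0,"ay":0,"az":0,"jaw":0},{"tx":0,"ty":0,"tz":0.008,"ax":0,"ay":0,"az":0,"jaw":0},{"tx":0,"ty":0,"tz":0.008,"ax":0,"ay":0,"az":0,"jaw":0},{"tx":0,"ty":0,"tz":0.008,"ax":0,"ay":0,"az":0,"jaw":0},{"tx":0,"ty":0,"tz":0.008,"ax":0,"ay":0,"az":0,"jaw":0}]' && python3 -m jog '[{"tx":0,"ty":0,"tz":0.008,"ax":0,"ay":0,"az":0,"jaw":0},{"tx":0,"ty":0,"tz":0.007,"ax":0,"ay":0,"az":0,"jaw":0},{"tx":0,"ty":0,"tz":0.005,"ax":0,"ay":0,"az":0,"jaw":0},{"tx":0,"ty":0,"tz":0,"ax":0,"ay":0,"az":0,"jaw":0},{"tx":0,"ty":0,"tz":0,"ax":0,"ay":0,"az":0,"jaw":0},{"tx":0,"ty":0,"tz":0,"ax":0,"ay":0,"az":0,"jaw":0},{"tx":0,"ty":0,"tz":0,"ax":0,"ay":0,"az":0,"jaw":0},{"tx":0,"ty":0,"tz":0,"ax":0,"ay":0,"az":0,"jaw":0},{"tx":0,"ty":0,"tz":0,"ax":0,"ay":0,"az":0,"jaw":0},{"tx":0,"ty":0,"tz":0,"ax":0,"ay":0,"az":0,"jaw":0}]'
python3 - <<'E'
from h import *
rel(.5615,.217,.161,15.3)
f=snap('scene'); pickle.dump(f,open('s2.pkl','wb'))
cv2.imwrite('pics/s2.png',cv2.convertScaleAbs(cv2.resize(f['frame'][60:300,320:560][...,::-1],None,fx=2.5,fy=2.5),alpha=1.7))
E
```

```text
t: 8.65
eef_pos: [0.5625, 0.2175, 0.1827]
tcp_rot: [0.606, 0.795, 0.001, 0.001]
force: [-1.5, -1.5, 4.2]
gripper_width: 0.0108
gripper_force: 98.3
t: 9.9
eef_pos: [0.562, 0.2178, 0.1625]
tcp_rot: [0.606, 0.795, 0.0, 0.0]
force: [2.4, -1.8, 5.6]
gripper_width: 0.0108
gripper_force: 98.3
t 9.9 p [0.562  0.2178 0.1625] yaw 15.36 tilt [-0.      0.0011 -1.    ] F [ 2.4 -1.8  5.6] w 0.0108 gf 98.3 j7 0.19
shift [-0.0006 -0.0007  0.0015] az 0.06
```

View pics/s2.png

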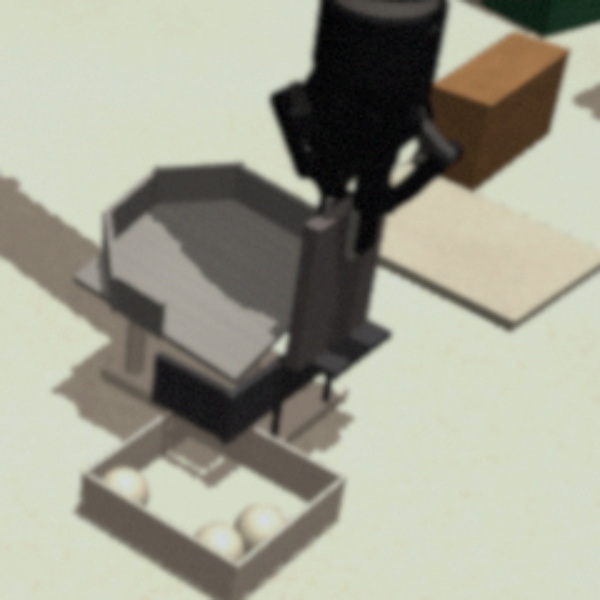

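All three balls are in the tub, at (125,487), (262,523) and (220,540) in the crop. I'll press a touch deeper, lift, and carry the card back to its clear original spot.

```bash
python3 -m jog '[{"tx":0,"ty":0,"tz":0.002,"ax":0,"ay":0,"az":0,"jaw":0},{"tx":0,"ty":0,"tz":0,"ax":0,"ay":0,"az":0,"jaw":0},{"tx":0,"ty":0,"tz":0,"ax":0,"ay":0,"az":0,"jaw":0},{"tx":0,"ty":0,"tz":-0.01,"ax":0,"ay":0,"az":0,"jaw":0},{"tx":0,"ty":0,"tz":-0.015,"ax":0,"ay":0,"az":0,"jaw":0},{"tx":0,"ty":0,"tz":-0.02,"ax":0,"ay":0,"az":0,"jaw":0},{"tx":0,"ty":0,"tz":-0.03,"ax":0,"ay":0,"az":0,"jaw":0},{"tx":0,"ty":0,"tz":-0.03,"ax":0,"ay":0,"az":0,"jaw":0}]' && python3 -m jog '[{"tx":-0.025,"ty":-0.008,"tz":0,"ax":0,"ay":0,"az":0,"jaw":0},{"tx":-0.045,"ty":-0.014,"tz":0,"ax":0,"ay":0,"az":0,"jaw":0},{"tx":-0.055,"ty":-0.0175,"tz":0,"ax":0,"ay":0,"az":0,"jaw":0},{"tx":-0.055,"ty":-0.0175,"tz":0,"ax":0,"ay":0,"az":0,"jaw":0},{"tx":-0.055,"ty":-0.0175,"tz":0,"ax":0,"ay":0,"az":0,"jaw":0},{"tx":-0.055,"ty":-0.0175,"tz":0,"ax":0,"ay":0,"az":0,"jaw":0},{"tx":-0.055,"ty":-0.0175,"tz":0,"ax":0,"ay":0,"az":0,"jaw":0},{"tx":-0.055,"ty":-0.0175,"tz":0,"ax":0,"ay":0,"az":0,"jaw":0},{"tx":-0.055,"ty":-0.0175,"tz":0,"ax":0,"ay":0,"az":0,"jaw":0},{"tx":-0.045,"ty":-0.014,"tz":0,"ax":0,"ay":0,"az":0,"jaw":0}]' && python3 -m jog '[{"tx":-0.028,"ty":-0.008,"tz":0,"ax":0,"ay":0,"az":0,"jaw":0},{"tx":0,"ty":0,"tz":0.03,"ax":0,"ay":0,"az":0,"jaw":0},{"tx":0,"ty":0,"tz":0.045,"ax":0,"ay":0,"az":0,"jaw":0},{"tx":0,"ty":0,"tz":0.045,"ax":0,"ay":0,"az":0,"jaw":0},{"tx":0,"ty":0,"tz":0.03,"ax":0,"ay":0,"az":0,"jaw":0},{"tx":0,"ty":0,"tz":0.015,"ax":0,"ay":0,"az":0,"jaw":0},{"tx":0,"ty":0,"tz":0,"ax":0,"ay":0,"az":0,"jaw":0},{"tx":0,"ty":0,"tz":0,"ax":0,"ay":0,"az":0,"jaw":0}]'
```

```text
t: 10.95
eef_pos: [0.5596, 0.2186, 0.2659]
tcp_rot: [0.606, 0.796, -0.001, -0.002]
force: [-0.2, -0.0, -1.1]
gripper_width: 0.0106
gripper_force: 97.4
t: 12.2
eef_pos: [0.5384, -0.3085, 0.2641]
tcp_rot: [0.607, 0.795, -0.0, -0.002]
force: [1.5, 0.9, -0.3]
gripper_width: 0.0109
gripper_force: 97.6
t: 13.2
eef_pos: [0.5414, -0.3362, 0.1016]
tcp_rot: [0.606, 0.795, 0.0, 0.001]
force: [-0.8, 0.5, -0.5]
gripper_width: 0.0106
gripper_force: 97.6
```

```bash
python3 -m jog '[{"tx":0,"ty":0,"tz":0.012,"ax":0,"ay":0,"az":0,"jaw":0},{"tx":0,"ty":0,"tz":0.008,"ax":0,"ay":0,"az":0,"jaw":0},{"tx":0,"ty":0,"tz":0.004,"ax":0,"ay":0,"az":0,"jaw":0},{"tx":0,"ty":0,"tz":0.001,"ax":0,"ay":0,"az":0,"jaw":0},{"tx":0,"ty":0,"tz":0.001,"ax":0,"ay":0,"az":0,"jaw":0},{"tx":0,"ty":0,"tz":0,"ax":0,"ay":0,"az":0,"jaw":0}]'
```

```text
t: 13.95
eef_pos: [0.541, -0.3355, 0.0748]
tcp_rot: [0.606, 0.795, 0.0, 0.0]
force: [-0.7, 1.2, 2.1]
gripper_width: 0.0107
gripper_force: 97.9
```

```bash
python3 -m jog '[{"tx":0,"ty":0,"tz":0.0005,"ax":0,"ay":0,"az":0,"jaw":0},{"tx":0,"ty":0,"tz":0,"ax":0,"ay":0,"az":0,"jaw":0.25},{"tx":0,"ty":0,"tz":0,"ax":0,"ay":0,"az":0,"jaw":0.3},{"tx":0,"ty":0,"tz":0,"ax":0,"ay":0,"az":0,"jaw":1},{"tx":0,"ty":0,"tz":0,"ax":0,"ay":0,"az":0,"jaw":1},{"tx":0,"ty":0,"tz":0,"ax":0,"ay":0,"az":0,"jaw":1},{"tx":0,"ty":0,"tz":0,"ax":0,"ay":0,"az":0,"jaw":1},{"tx":0,"ty":0,"tz":0,"ax":0,"ay":0,"az":0,"jaw":1}]' 20 && python3 -m jog '[{"tx":0,"ty":0,"tz":-0.02,"ax":0,"ay":0,"az":0,"jaw":1},{"tx":0,"ty":0,"tz":-0.03,"ax":0,"ay":0,"az":0,"jaw":1},{"tx":0,"ty":0,"tz":-0.04,"ax":0,"ay":0,"az":0,"jaw":1},{"tx":0,"ty":0,"tz":-0.05,"ax":0,"ay":0,"az":0,"jaw":1},{"tx":0,"ty":0,"tz":-0.04,"ax":0,"ay":0,"az":0,"jaw":1},{"tx":0,"ty":0,"tz":0,"ax":0,"ay":0,"az":0,"jaw":1},{"tx":0,"ty":0,"tz":0,"ax":0,"ay":0,"az":0,"jaw":1}]'
python3 - <<'E'
from h import *
f=snap('scene');cv2.imwrite('pics/s3.png',f['frame'][...,::-1])
E
```

```text
t: 14.95
eef_pos: [0.541, -0.3355, 0.0738]
tcp_rot: [0.606, 0.795, 0.0, -0.0]
force: [0.4, -0.1, -0.0]
gripper_width: 0.0855
gripper_force: 0.0
t: 15.82
eef_pos: [0.5408, -0.3353, 0.2541]
tcp_rot: [0.606, 0.795, 0.0, 0.0]
force: [0.2, -0.1, -1.0]
gripper_width: 0.0856
gripper_force: 0.0
```

View pics/s3.png

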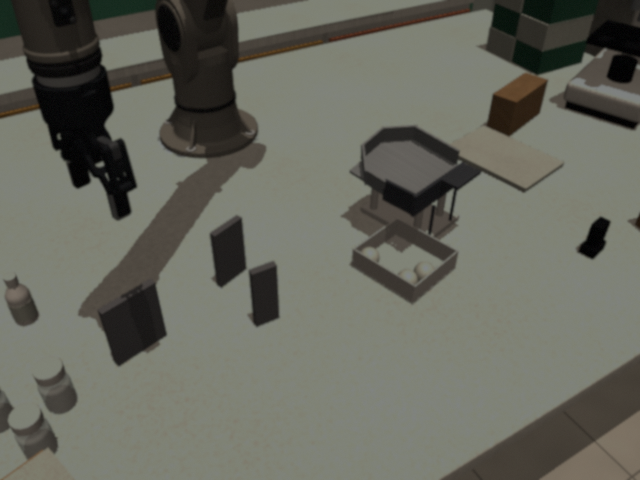

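The card stands upright at (132,322), the three balls are in the tub at (405,265), the rim has sprung back up, and the gripper is clear.

```bash
python3 -c "
from station import *
print(finish_job())"
```

```text
the job is handed in; nothing more can be done
None
```

The job is done and handed in at about 16 s of the 53 s limit: the longest card pressed the rim down about 45 mm, all three balls rolled into the tub, and the card is standing upright back at its original spot on the bench, clear of the dish.

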